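# Lift the sunk cover off a sample well with a T-key

## Robot

A 6-joint arm with a two-finger parallel gripper is mounted at the origin on a cart in front of the work surface, level with it; the furniture and walls round the work are solid. World frame = base frame: x ahead of the robot, y to its left, z up, the work surface at z = 0. Lengths are in mm, angles in rad, forces in N, time in s.
With the tool pointing down it reaches from about 275 to 750 mm from the base axis. Payload 10.2 kg.
Tool frame: the origin (TCP) lies at the very end of the fingers, on their centre line; the grasp point (between the pads) lies 19 mm behind it; z points along the fingers, y is the line along which they close (so a half turn about z gives the same grasp; the last joint's range is limited). The gripper opens to 85 mm and grips with 20 to 120 N. Pads are 22 mm wide; open, the fingers measure 114 mm over their backs; the gripper's body (76 mm by 85 mm) begins 54 mm behind the grasp point. The pads swing forward as they close: fully open they stand 13 mm farther back than shut.
Start: joints at [0.987, 0.313, 1.498, -0, 1.331, -0.223], TCP at [185.35, 491.199, 231.294] pointing down, gripper open.
Joint ranges: [-2.94, 2.94], [-0.97, 2.17], [0.19, 2.56], [-1.23, 4.37], [0.02, 3.11], [-2.88, 2.88]. Speed limits (rad/s): [2.39, 2.39, 3.01, 3.14, 3.14, 3.14].

## Interface

Orientations are given as a unit quaternion [w, x, y, z].
In Python, from rig import telemetry, optics, ctrl gives the robot as it stands.
- The arm moves only by the tool servo_tool, never from a script. Its argument "deltas" is a list of rows, each a list of 3 entries, a list of its own where there are three numbers: the shift along the tool's x, y, z in units of 20 cm (1.0 is 20 cm), then the turn, a rotation vector about the tool's x, y, z in units of 90 degrees (1.0 is 90 degrees), then the opening, from 0 (shut) to 1 (fully open). A call has 1 to 8 rows; each row shifts and turns the commanded pose from where the row before left it, along the tool's axes as they then stand; what a row does not reach is not made up. A row lasts 1/10 s, in which the tool goes at most 50 mm and 8.59 degrees, less where a joint would pass 70% of its speed; a pose out of reach is approached as far as the arm can. A call with a number of a shift or a turn outside -1 to 1 is refused whole. A call with a gripper value outside its range is refused whole. The fingers move at their own pace and stop on an object; "squeeze" is the grip in N (left out, the last holds). Time passes only in rows, so rows that do not move let the fingers close. It gives the time, the measured TCP pose, the force, the opening and the grip force at its end, in the units of the state.
- telemetry.sense(): the state, without advancing time (a new reading comes with each control period).
- optics.capture(name): name is "scene" or "top" or "wrist"; returns the picture (384x512x3 uint8, blue, green, red); there is no depth.
- optics.camera_model(name): a dict with "vfov" (degrees; the focal length in pixels is half the picture's height over the tangent of half this angle, whatever the lens; pixels are square), "cx", "cy" (the principal point, pixels), "dist" ([k1, k2, p1, p2, k3] as OpenCV has them; the pictures are not rectified), "R" (3x3) and "t" (3): a world point X has camera coordinates R X + t; the wrist camera has in their place "mount" (4x4, takes a point from camera to tool coordinates, whose origin is the TCP and whose axes are the flange's). Camera axes: x right, y down, z forward; pixel columns grow to the right and rows downward; lengths in mm; the calibration is good to about 2 mm. A picture is of the moment at which its call begins: read the wrist's pose just before it. camera_model takes no time and is no camera call.
- ctrl.finish_job(): hands the job in; it is judged then, once.
The state is a dict: "time_s": time; "joints": joint angles; "dq": joint speeds; "tau": joint torques, N m; "eef_pos": TCP position; "ee_rot": TCP orientation; "force": force on the tool from outside, world axes, zero at the start; "wrist_torque": the same for the moment, N m; "grip_width": opening from 0.0 (shut) to 1.0 (fully open); "grip_force": force on a finger pad.
Only numpy, scipy, OpenCV 4.12 (cv2) and the standard library are available. Lean on these libraries where they do the work, as an engineer would, in place of code of your own. Each camera call takes 0.05 s, during which the arm holds its last target. There are 200 camera calls.

## Task

Take the T-key from its stand, pass its crossbar through the slot in the sample well's sunken cover and give it a quarter turn so that it holds. With it lift the cover out, keeping it roughly level, and set it flat on both rails of the cover rest; let go and leave the key standing in the cover, still turned across the slot. Do not disturb the loose timer, screw cap and stopper nearby.

Things in the scene. Friction and masses are not known exactly. Their poses are not given: they have to be found in the camera images.
- key: Loose steel T-key, 93 mm tall, about 150 g, upright in its stand at first. Origin: centre of the underside of its foot crossbar, z up the shank. Foot 38 (x) x 10 (y) x 10 mm (z 0 to 10); shank 10 mm thick; round collar 36 mm across at z 21 to 26 stops it going deeper; dark handle bar 90 (x) x 14 (y) mm, z 75 to 93. Handle and foot both lie along x; a half turn looks the same.
- key_stand: Fixed grey block 80 (x) x 52 (y) x 30 mm high, origin at the centre of its underside. Slot in its top 44 mm (along x) x 15 mm, 26 mm deep, in which the key stands with its collar on the top; lift the key straight up about 25 mm to free it.
- well: Fixed grey open-topped square box 150 x 150 x 70 mm, origin at the centre of its underside; its square mouth is 116 mm. A ledge 8 mm below the rim, at z 62, carries the cover. Hollow under the cover (opening inside the ledge 94 mm, floor at z 6); a petri dish 17 mm high lies on the floor.
- cover: Loose square aluminium plate 110 x 110 x 8 mm, about 250 g, sunk in the well's mouth, top flush with the rim, 3 mm play at each side; its edges cannot be gripped there. Origin at the centre of its UNDERSIDE, z up. It lifts straight out.
- cover_slot (a point): Centre of the cover's slot at its top face, axes as the cover's. The slot, 44 mm along x by 15 mm along y, goes right through. The key's foot passes when the key's x lies along this x; with the collar on the cover the key's origin is 21 mm below this point, and the foot can turn under the cover once the key's origin is more than 18 mm below it (3 mm slack). Across the slot it hooks.
- rest: Fixed cover rest: base plate 100 (x) x 120 (y) x 6 mm with two grey rails along its x, each 100 x 14 mm, tops at z 50, their centre lines at y = +45 and -45 mm, so 76 mm free between them (38 mm either side of the centre) for the key's foot. Origin at the centre of its underside. A cover set flat on it has its origin 50 mm above the rest's origin.
- timer: Loose white lab timer standing on its foot, 48 x 64 mm, 59 mm high; origin under its centre. Leave alone.
- gl_cap_2: Loose blue screw cap, 51 mm across, 25 mm high, on the worktop; origin under its centre. Leave alone.
- rubber_stopper: Loose red-brown rubber stopper, 36 mm across, 30 mm high; origin under its centre. Leave alone.

How it is judged (in metres and radians):
On the way, in this order (a step that is already met when the one before it is completed fails the run):
1. the key's foot is through the slot, below the cover, and still along the slot (z of key in the frame of cover between -0.02 and -0.0085 m and horizontal distance between key and cover below 0.03 m and angle between the x axis of key and the x axis of cover, either way round below 0.4 rad and z of cover in the frame of well below 0.066 m), for 0.05 s.
2. the key is turned across the slot, under the cover, which is still in the well (z of key in the frame of cover between -0.02 and -0.0085 m and horizontal distance between key and cover below 0.03 m and angle between the x axis of key and the x axis of cover, either way round above 1.1 rad and z of cover in the frame of well below 0.066 m), for 0.1 s.
3. the cover hangs on the turned key, clear above the well's rim (z of key in the frame of cover between -0.02 and -0.0085 m and horizontal distance between key and cover below 0.03 m and angle between the x axis of key and the x axis of cover, either way round above 1.1 rad and z of cover in the frame of well above 0.08 m), for 0.1 s.
At the end, for the whole second after the job is handed in: The cover lies flat (within 0.05 rad) on both rails of the rest, within 30 mm of its centre and 3 mm of the rail height; the key stands in it (within 0.25 rad of upright), foot below the cover and turned at least 1.1 rad from the slot's direction; both at rest (z of key in the frame of cover between -0.02 and -0.0085 m and horizontal distance between key and cover below 0.03 m and angle between the x axis of key and the x axis of cover, either way round above 1.1 rad and angle between key's own z axis and vertical below 0.25 rad and angle between cover's own z axis and vertical below 0.05 rad and z of cover in the frame of rest between 0.047 and 0.053 m and horizontal distance between cover and rest below 0.03 m and linear speed of each of cover, key below 0.02 m/s); the robot touches nothing.
It fails at once if the cover is tipped by more than 0.5 rad (angle between cover's own z axis and vertical above 0.5 rad).
It fails at once if a bystander is shifted by more than 20 mm (distance of any of timer, gl_cap_2, rubber_stopper from where it was at the start of the episode above 0.02 m).
It also fails if it takes over 54 s, if anything falls off the work surface, if the arm or the gripper's body presses on something with over 40 N, if the wrist force passes 120 N, or if a joint passes its speed limit or range.

## Working session

There is one attempt and no reset: what is moved stays moved. The work goes in short steps, Python scripts to look and compute and a tool call to move; the robot and the scene stay as the last step left them, time stands still between calls to the robot, and variables do not carry over. Pictures are saved under pics/ and viewed, at most 10 in all, crops included, and the job is handed in when it is done.

Besides the shell and the picture viewer there is one more tool, called after ">>>" as name(argument=value, ...) on one line, values as JSON. servo_tool: Moves the arm, as the interface text tells. Its arguments: {"type":"object","properties":{"deltas":{"type":"array"},"squeeze":{"type":"number"}},"required":["deltas"]}

```bash
mkdir -p pics; cat > h.py <<'E'
import numpy as np, cv2
from rig import telemetry, optics, ctrl
from scipy.spatial.transform import Rotation as R
def rot(q): return R.from_quat([q[1],q[2],q[3],q[0]]).as_matrix()
def cam(name,s=None):
    m=optics.camera_model(name)
    f=192/np.tan(np.radians(m['vfov'])/2)
    K=np.array([[f,0,m['cx']],[0,f,m['cy']],[0,0,1]]);d=np.array(m['dist'],float)
    if name=='wrist':
        T=np.array(m['mount'],float);W=np.eye(4);W[:3,:3]=rot(s['ee_rot']);W[:3,3]=s['eef_pos'];W=W@T
        Rm=W[:3,:3].T;t=-Rm@W[:3,3]
    else: Rm=np.array(m['R'],float);t=np.array(m['t'],float).ravel()
    return K,d,Rm,t
def px2plane(c,uv,z):
    K,d,Rm,t=c
    p=cv2.undistortPoints(np.array(uv,float).reshape(-1,1,2),K,d).reshape(-1,2)
    r=np.c_[p,np.ones(len(p))]@Rm; o=-Rm.T@t
    return o+r*((z-o[2])/r[:,2])[:,None]
def proj(c,X):
    K,d,Rm,t=c
    return cv2.projectPoints(np.array(X,float).reshape(-1,3),cv2.Rodrigues(Rm)[0],t,K,d)[0].reshape(-1,2)
E
python3 - <<'E'
from h import *
s=telemetry.sense();print(s)
for n in('top','scene'):
    cv2.imwrite(f'pics/{n}0.png',optics.capture(n))
    c=cam(n); print(n,-c[2].T@c[3],c[0][0,0],c[1])
cv2.imwrite('pics/w0.png',optics.capture('wrist'))
a=[cv2.imread(f'pics/{n}0.png') for n in('scene','w')if 1 and n!='w']+[cv2.imread('pics/w0.png')]
cv2.imwrite('pics/sw0.png',cv2.resize(np.hstack(a),(800,300)))
cv2.imwrite('pics/top0b.png',cv2.resize(cv2.imread('pics/top0.png'),(800,600)))
E
```

```text
{'time_s': 0.0, 'joints': array([ 9.86604357e-01,  3.13467838e-01,  1.49842285e+00,  1.78122944e-05,
        1.33099458e+00, -2.23384534e-01]), 'dq': array([ 0.00172292, -0.00061904, -0.00012987, -0.00059515,  0.00041517,
        0.00068409]), 'tau': array([-5.18609904e-04, -4.12265611e+01, -2.59741223e+01, -1.08092336e-04,
        4.09863365e-03,  9.84089047e-05]), 'eef_pos': array([185.19950362, 490.98373103, 230.73130592]), 'ee_rot': array([-2.61890628e-04,  1.79428803e-01,  9.83770749e-01, -5.90930084e-04]), 'force': array([0.40472084, 0.26537251, 0.46383945]), 'wrist_torque': array([0.00513093, 0.00511147, 0.00969961]), 'grip_force': 0.0, 'grip_width': 1.001582992696342}
top [ 405.12169312 -176.59317716  913.07769815] 374.70647804094665 [0.00107533 0.         0.         0.         0.        ]
scene [ 55.02924973 331.68751937 501.01813077] 372.100725424362 [-0.059451  0.        0.        0.        0.      ]
```

View pics/top0b.png

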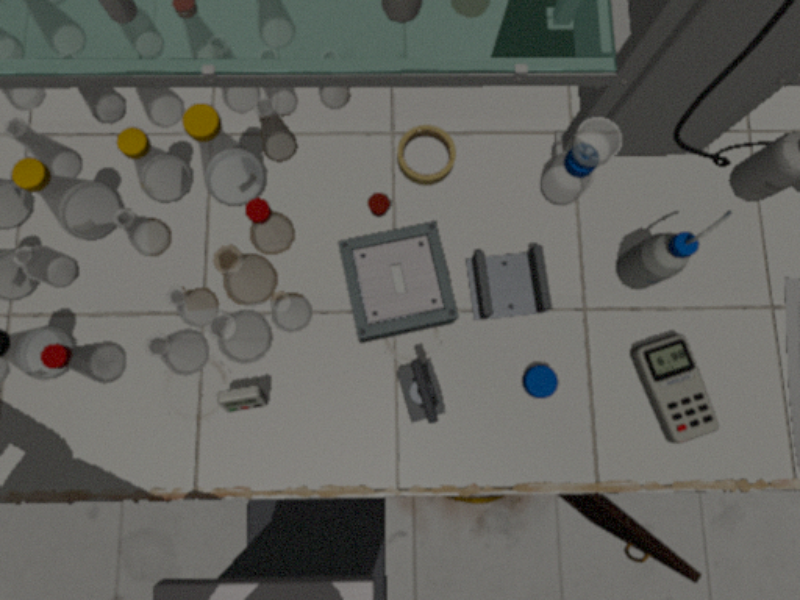

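View pics/sw0.png

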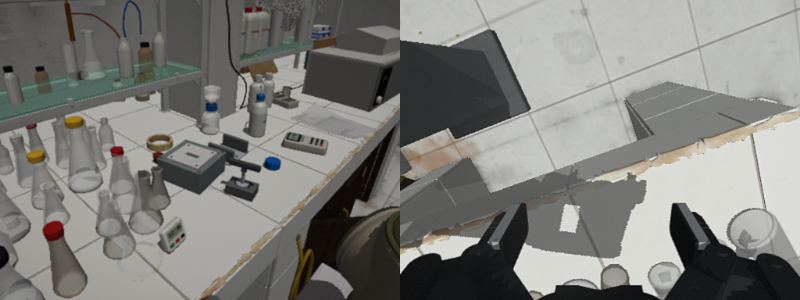

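The top view (800x600) shows the well at (398,280), its slot at (400,277), the rest at (510,280), the key handle from (420,347) to (432,420) and its stand at (420,390). The cap is at (540,380), the timer at (243,398) and the stopper at (378,204). The wrist view sees no objects of interest yet.

```bash
python3 - <<'E'
from h import *
c=cam('top'); im=cv2.imread('pics/top0.png'); S=.64
f=lambda z,*p: px2plane(c,(np.array(p)+.5)*S-.5,z).round(1)[:,:2].tolist()
print('rim',f(70,(340,240),(436,222),(457,320),(361,340)))
g=cv2.cvtColor(im,cv2.COLOR_BGR2GRAY)
def blob(x0,x1,y0,y1,m,z,n):
    sub=np.zeros_like(g);a=[int(v*S) for v in(x0,x1,y0,y1)]
    sub[a[2]:a[3],a[0]:a[1]]=m[a[2]:a[3],a[0]:a[1]]*255
    cs=cv2.findContours(sub,0,2)[0];k=max(cs,key=cv2.contourArea)
    r=cv2.minAreaRect(px2plane(c,k.reshape(-1,2),z)[:,:2].astype(np.float32));print(n,np.round(cv2.boxPoints(r),1).tolist(),np.round(r[0],1),np.round(r[1],1),r[2],cv2.contourArea(k))
for th in(50,60,70):blob(405,450,340,430,g<th,102,'handle%d'%th)
print('g slot',g[int(275*S),int(385*S):int(415*S)], 'handle row',g[int(390*S),int(405*S):int(450*S)])
for th in(165,180):blob(385,415,255,300,g>th,70,'slot%d'%th)
for th in (80,95): blob(330,465,215,345,((g<th)),70,'rim')
print('rails',f(50,(474,250),(484,249),(495,316),(483,318),(530,245),(541,243),(551,309),(540,312)))
print('base',f(6,(466,256),(549,311)))
print('cap',f(12,(540,380)),'stopper',f(15,(378,204)),'timer',f(30,(243,398)))
print('stand',f(30,(398,365),(408,420),(444,413),(433,360)))
E
```

```text
rim [[642.1, -117.0], [668.8, -260.7], [520.3, -287.4], [492.7, -147.7]]
handle50 [[376.29998779296875, -234.39999389648438], [382.5, -258.6000061035156], [464.1000061035156, -237.60000610351562], [457.8999938964844, -213.39999389648438]] [ 420.2 -236. ] [84.2 25. ] 14.420366287231445 292.5
handle60 [[375.20001220703125, -232.3000030517578], [381.0, -258.6000061035156], [475.6000061035156, -238.0], [469.8999938964844, -211.6999969482422]] [ 425.4 -235.2] [96.9 26.9] 12.292078018188477 351.0
handle70 [[370.1000061035156, -220.3000030517578], [384.29998779296875, -266.20001220703125], [484.0, -235.39999389648438], [469.79998779296875, -189.5]] [ 427.  -227.9] [104.4  48.1] 17.196949005126953 540.0
g slot [118 116 114 112 114 117 124 127 123 120 122 114 110 110 112 117 117 114
 113] handle row [ 67  66  73  87 108 105 108  99  52  33  39  51  57  42  37  42  43  54
  44  66  68  62  73 102 121 124 124 124 125]Traceback (most recent call last):
  File "<stdin>", line 13, in <module>
  File "<stdin>", line 9, in blob
ValueError: max() iterable argument is empty
```

>>> servo_tool(deltas=[[[0, 0, -0.1], [0, 0, -0.09], 1], [[0, 0, -0.1], [0, 0, -0.09], 1], [[0, 0, 0], [0, 0, -0.09], 1], [[0, 0, 0], [0, 0, -0.09], 1], [[-0.02, -0.2, 0], [0, 0, 0], 1], [[-0.02, -0.2, 0], [0, 0, 0], 1], [[-0.02, -0.2, 0], [0, 0, 0], 1], [[-0.02, -0.2, 0], [0, 0, 0], 1]])

```text
time_s: 0.95
eef_pos: [233.5, 336.3, 271.1]
ee_rot: [-0.0, -0.102, 0.995, -0.0]
force: [1.5, 0.8, 0.3]
grip_width: 0.998
grip_force: 0.0
```

```bash
python3 - <<'E'
from h import *
c=cam('top'); S=.64
f=lambda z,*p: px2plane(c,(np.array(p)+.5)*S-.5,z).round(1)[:,:2].tolist()
print('rails',f(50,(474,250),(484,249),(495,316),(483,318),(530,245),(541,243),(551,309),(540,312)))
print('slot',f(70,(394,264),(404,263),(406,291),(397,293)))
print('cap',f(12,(540,380)),'stopper',f(15,(378,204)),'timer',f(30,(243,398)))
print('stand',f(30,(398,365),(408,420),(444,413),(433,360)))
m=optics.camera_model('wrist');print(m)
s=telemetry.sense();print(s['eef_pos'],s['ee_rot'],s['joints'])
E
```

```text
rails [[630.3, -319.5], [631.7, -334.8], [528.5, -347.0], [525.6, -328.9], [637.4, -405.6], [640.5, -422.7], [538.2, -431.7], [533.8, -414.9]]
slot [[604.7, -196.8], [606.1, -211.6], [564.0, -213.9], [561.1, -200.6]]
cap [[434.4, -419.1]] stopper [[716.8, -173.8]] timer [[412.8, 28.3]]
stand [[458.6, -201.7], [377.7, -215.2], [387.2, -268.7], [465.5, -254.4]]
{'vfov': 61.63295215582404, 'cx': 254.16619751179573, 'cy': 195.61497628175894, 'dist': array([-0.00655736,  0.        ,  0.        ,  0.        ,  0.        ]), 'mount': array([[-7.13508106e-04, -9.44796187e-01, -3.27657835e-01,
         8.32867056e+01],
       [ 9.99999366e-01, -9.59719141e-04,  5.89735117e-04,
         5.20547708e-01],
       [-8.71638985e-04, -3.27657206e-01,  9.44796272e-01,
        -1.43233860e+02],
       [ 0.00000000e+00,  0.00000000e+00,  0.00000000e+00,
         1.00000000e+00]])}
[233.53198785 336.29092024 271.08141653] [-7.66365487e-05 -1.02413817e-01  9.94741873e-01 -1.00090224e-04] [ 6.75848013e-01  2.22085621e-02  1.73947770e+00 -8.66185628e-05
  1.38014374e+00 -1.10011928e+00]
```

>>> servo_tool(deltas=[[[-0.023, -0.2, 0], [0, 0, 0], 1], [[-0.023, -0.2, 0], [0, 0, 0], 1], [[-0.023, -0.2, 0], [0, 0, 0], 1], [[-0.023, -0.2, 0], [0, 0, 0], 1], [[-0.023, -0.2, 0], [0, 0, 0], 1], [[-0.023, -0.2, 0], [0, 0, 0], 1], [[-0.023, -0.2, 0], [0, 0, 0], 1], [[-0.023, -0.2, 0], [0, 0, 0], 1]])

```text
time_s: 1.75
eef_pos: [334.7, 30.3, 271.4]
ee_rot: [0.0, -0.102, 0.995, -0.0]
force: [1.7, 0.8, -0.2]
grip_width: 1.001
grip_force: 0.0
```

>>> servo_tool(deltas=[[[-0.023, -0.2, 0], [0, 0, 0], 1], [[-0.023, -0.2, 0], [0, 0, 0], 1], [[-0.023, -0.2, 0], [0, 0, 0], 1], [[-0.023, -0.2, 0], [0, 0, 0], 1], [[-0.023, -0.2, 0], [0, 0, 0], 1], [[-0.023, -0.2, 0], [0, 0, 0], 1], [[-0.023, -0.2, 0], [0, 0, 0], 1], [[0, 0, 0], [0, 0, 0], 1]])

```text
time_s: 2.55
eef_pos: [423.4, -239.1, 270.1]
ee_rot: [-0.001, -0.101, 0.995, 0.0]
force: [0.6, 0.6, 0.4]
grip_width: 1.005
grip_force: 0.0
```

```bash
python3 - <<'E'
from h import *
s=telemetry.sense();im=optics.capture('wrist');cv2.imwrite('pics/w1.png',im)
import json;json.dump({k:list(s[k]) for k in('eef_pos','ee_rot','joints')},open('w1.json','w'));print(s['eef_pos'],s['ee_rot'],s['joints'],s['time_s'])
E
```

```text
[ 423.40581949 -239.06818623  270.14043742] [-5.80526017e-04 -1.00549115e-01  9.94931892e-01  2.63566336e-04] [-7.55245050e-01  2.00382323e-01  1.54116656e+00 -5.39033168e-04
  1.40120295e+00 -2.52738877e+00] 2.55
```

View pics/w1.png

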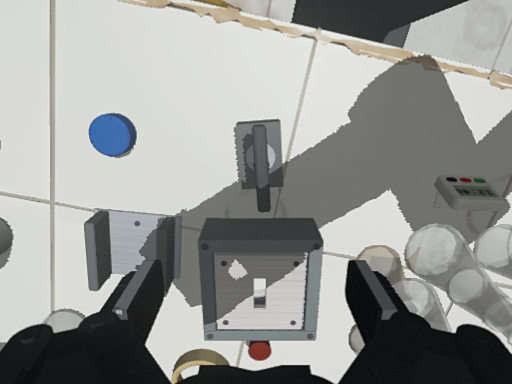

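The wrist view shows the key handle from (259,125) to (264,209), the well rim corners at (203,245), (321,243), (316,340) and (206,340), the slot at (260,293), and the rest at (135,250).

```bash
cat > meas.py <<'E'
from h import *
import json,sys
def rectof(c,im,box,lo,hi,z,n):
    g=cv2.cvtColor(im,cv2.COLOR_BGR2GRAY);x0,x1,y0,y1=box
    m=np.zeros_like(g);m[y0:y1,x0:x1]=((g>=lo)&(g<=hi))[y0:y1,x0:x1]*255
    m=cv2.morphologyEx(m,cv2.MORPH_OPEN,np.ones((3,3)))
    k=max(cv2.findContours(m,0,2)[0],key=cv2.contourArea)
    r=cv2.minAreaRect(px2plane(c,k.reshape(-1,2),z)[:,:2].astype(np.float32))
    print(n,'ctr',np.round(r[0],1),'size',np.round(r[1],1),'ang',round(r[2],1),'px',cv2.boundingRect(k))
E
python3 - <<'E'
from meas import *
s=json.load(open('w1.json'));c=cam('wrist',s);im=cv2.imread('pics/w1.png');g=cv2.cvtColor(im,cv2.COLOR_BGR2GRAY)
print(g[135,235:290]);print(g[190,235:290]);print(g[285,245:275]);print(g[270:315,259])
for hi in(75,85):rectof(c,im,(245,280,115,215),0,hi,102,'handle')
for lo in(225,245):rectof(c,im,(248,272,270,312),lo,255,66,'slot')
r=px2plane(c,[(203,245),(321,243),(316,340),(206,340)],70)[:,:2]
print('rim',r.round(1).tolist(),r.mean(0))
cv=px2plane(c,[(217,251),(309,251),(305,330),(216,331)],70)[:,:2];print('cover',cv.round(1).tolist(),cv.mean(0))
print('handle ends',px2plane(c,[(252,125),(268,125),(257,210),(271,208)],102)[:,:2].round(1).tolist())
print('stand',px2plane(c,[(236,122),(279,120),(283,187),(239,189)],30)[:,:2].round(1).tolist())
E
```

```text
[113 118 121 124 122 123 122 124 124 113  86  83  74  75  75  76  71  67
  79  85  92  95  97  97  98  96  97  99  94  90  82  93 125 123 121 121
 120 121 122 121 121 121 121 120 119 142 196 227 224 223 224 223 223 225
 226]
[116 115 115 116 114 114 113 110 110 109 106 107 106 102 104 107 106 108
 109 111 101  71  51  53  53  53  53  55  53  53  51  52  53  48  66 100
 113 111 111 111 112 114 108  91  85  87 102 114 113 114 114 114 114 114
 114]
[104 103 105 105 106 105 102  99 140 204 224 221 220 220 219 219 219 220
 220 226 194  97  94 102 110 148 192 197 201 198]
[102 102 103 102 104 105 100 103 160 221 222 220 219 220 220 219 220 220
 220 215 200 197 198 196 216 203 171 110  73  74  66  61  60  60  89 113
 114 118 191 195 205 202 196 198 201]
handle ctr [ 439.3 -226.9] size [46.9 34.5] ang 11.0 px (245, 167, 35, 45)
handle ctr [ 432.9 -228.2] size [60.1 34.5] ang 11.0 px (245, 154, 35, 58)Traceback (most recent call last):
  File "<stdin>", line 5, in <module>
  File "meas.py", line 7, in rectof
    k=max(cv2.findContours(m,0,2)[0],key=cv2.contourArea)
ValueError: max() iterable argument is empty
```

```bash
python3 - <<'E'
from meas import *
s=json.load(open('w1.json'));c=cam('wrist',s)
P=lambda p,z:px2plane(c,p,z)[:,:2]
h=P([(260.3,135),(262.2,190)],102);print('handle axis',h.round(1),np.degrees(np.arctan2(*(h[0]-h[1])[::-1])))
e=P([(260,125),(263,209)],102);print('ends',e.round(1),e.mean(0))
im=cv2.imread('pics/w1.png');g=cv2.cvtColor(im,cv2.COLOR_BGR2GRAY)
for r in range(276,312,4): print(r,g[r,248:276])
for n,p in(('rim',[(203,245),(321,243),(316,340),(206,340)]),('cover',[(217,251),(309,251),(305,330),(216,331)])):
    r=P(p,70);print(n,r.round(1).tolist(),r.mean(0).round(1))
print('stand',P([(236,122),(279,120),(283,187),(239,189)],30).round(1).tolist(),P([(236,122),(279,120),(283,187),(239,189)],30).mean(0))
print('rest rail',P([(88,218),(110,209),(88,292)],50).round(1).tolist())
E
```

```text
handle axis [[ 385.6 -239.9]
 [ 439.7 -226.5]] -166.15333670820286
ends [[ 376.4 -242.1]
 [ 459.8 -221.4]] [ 418.14166907 -231.76074901]
276 [103 103 105 104 103 103 100 102  99 100 100 100 102 100 101 100 102 103
 104 104 105 104 105 104 103 105 104 105]
280 [ 99 101  99  98  97 138 205 225 223 222 222 222 223 223 222 224 228 196
  96  95  99  98  98  98  98  97  96  93]
284 [105 103 106 104 101 140 204 224 221 219 220 220 220 220 220 222 226 193
  99 100 103 101 102 111 152 201 198 203]
288 [103 105 105 103  99 140 204 224 223 221 220 220 221 221 222 220 207 176
 153 196 205 201 201 199 198 199 199 199]
292 [104 104 103 103 100 131 184 202 201 199 199 198 197 198 200 198 186 160
 165 197 197 198 196 197 197 196 197 198]
296 [103 114 150 200 198 185 173 179 180 181 178 171 168 162 153 131 106 117
 178 204 203 200 201 201 201 201 202 200]
300 [202 203 202 205 203 172  88  60  62  66  65  66  65  65  65  61  64 116
 184 206 204 201 200 202 202 202 200 201]
304 [201 199 202 201 202 171  89  83  88  88  87  89  89  88  87  81  85 129
 182 204 204 201 200 201 200 201 201 202]
308 [200 200 201 201 199 191 184 185 188 192 191 191 191 190 187 184 178 177
 188 201 201 202 202 201 201 201 202 201]
rim [[531.3, -278.5], [500.7, -141.2], [642.1, -109.2], [671.2, -253.5]] [ 586.3 -195.6]
cover [[535.9, -260.8], [514.0, -152.5], [628.9, -127.8], [653.8, -242.8]] [ 583.1 -196. ]
stand [[386.6, -267.2], [374.4, -218.5], [453.3, -195.3], [466.8, -248.6]] [ 420.28342336 -232.40852537]
rest rail [[533.8, -423.5], [516.4, -397.6], [642.4, -419.9]]
```

>>> servo_tool(deltas=[[[0.01, 0.035, 0.1], [0, 0, -0.022], 1], [[0, 0, 0.2], [0, 0, 0], 1], [[0, 0, 0.2], [0, 0, 0], 1], [[0, 0, 0.2], [0, 0, 0], 1], [[0, 0, 0.2], [0, 0, 0], 1], [[0, 0, 0.07], [0, 0, 0], 1], [[0, 0, 0], [0, 0, 0], 1]])

```text
time_s: 3.3
eef_pos: [418.7, -227.5, 75.8]
ee_rot: [-0.001, -0.12, 0.993, 0.002]
force: [-0.0, 0.5, -0.1]
grip_width: 0.999
grip_force: 0.0
```

>>> servo_tool(deltas=[[[0, 0, 0], [0, 0, 0], 0], [[0, 0, 0], [0, 0, 0], 0], [[0, 0, 0], [0, 0, 0], 0], [[0, 0, 0], [0, 0, 0], 0], [[0, 0, 0], [0, 0, 0], 0], [[0, 0, 0], [0, 0, 0], 0], [[0, 0, 0], [0, 0, 0], 0], [[0, 0, 0], [0, 0, 0], 0]], squeeze=80)

```text
time_s: 4.1
eef_pos: [419.9, -229.4, 77.6]
ee_rot: [0.0, -0.119, 0.993, -0.0]
force: [-0.1, 0.6, 5.6]
grip_width: 0.146
grip_force: 81.2
```

>>> servo_tool(deltas=[[[0, 0, -0.05], [0, 0, 0], 0], [[0, 0, -0.07], [0, 0, 0], 0], [[0, 0, -0.1], [0, 0, 0], 0], [[0, 0, -0.15], [0, 0, 0], 0], [[0, 0, -0.15], [0, 0, 0], 0], [[0, 0, 0], [0, 0, 0], 0], [[0, 0, 0], [0, 0, 0], 0]])

```text
time_s: 4.8
eef_pos: [419.4, -229.0, 181.3]
ee_rot: [-0.0, -0.119, 0.993, 0.0]
force: [0.0, -0.1, -2.5]
grip_width: 0.144
grip_force: 80.4
```

```bash
python3 - <<'E'
from h import *
import json
s=telemetry.sense();im=optics.capture('wrist');cv2.imwrite('pics/w2.png',im)
json.dump({k:list(s[k]) for k in('eef_pos','ee_rot','joints')},open('w2.json','w'));print(s['eef_pos'],s['ee_rot'],s['joints'],s['time_s'],s['force'],s['wrist_torque'])
E
```

```text
[ 419.44233087 -229.00051183  181.25610526] [-6.84875463e-05 -1.19360604e-01  9.92850966e-01  3.77089134e-05] [-7.45542111e-01  2.57535661e-01  1.70886070e+00 -5.99894284e-05
  1.17534253e+00 -2.55560704e+00] 4.8 [ 0.04080315 -0.05490041 -2.53761917] [ 0.05451485 -0.00311882 -0.04533691]
```

View pics/w2.png

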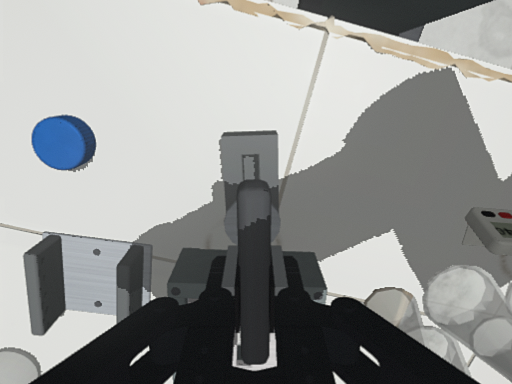

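```bash
python3 - <<'E'
from meas import *
s=json.load(open('w1.json'));c=cam('wrist',s)
q=px2plane(c,[(253,278),(265.5,278),(265.3,307),(253,307)],70)[:,:2];print('slot',q.round(1).tolist(),q.mean(0))
s=json.load(open('w2.json'));c=cam('wrist',s);T=np.array(s['eef_pos']);M=rot(s['ee_rot'])
e=px2plane(c,[(254,181),(255,361)],T[2]+24.4);print('handle ends tool',((e-T)@M).round(1))
g=cv2.cvtColor(cv2.imread('pics/w2.png'),6)
print(proj(c,T),np.degrees(np.arctan2(M[1,0],M[0,0])),g[230,225:285])
E
```

```text
slot [[564.2, -211.0], [561.2, -195.8], [603.5, -187.0], [606.6, -202.5]] [ 583.8903434  -199.07366437]
handle ends tool [[ 48.    0.5 -24.4]
 [-41.4   0.9 -24.4]]
[[253.0923957  258.41960799]] -166.28959427912295 [ 97  98  97  97  97  98  96  96  96  98  99  94  74  44  43  49  48  51
  52  48  50  47  48  50  50  48  49  50  48  49  49  48  47  48  48  49
  48  47  49  47  47  47  47  44  41  57  88  97  95  96  96  95  95  95
 105 115 117 115 116 117]
```

>>> servo_tool(deltas=[[[0, 0, 0], [0, 0, 0.024], 0], [[-0.068, 0.144, 0], [0, 0, 0], 0], [[-0.068, 0.144, 0], [0, 0, 0], 0], [[-0.068, 0.144, 0], [0, 0, 0], 0], [[-0.068, 0.144, 0], [0, 0, 0], 0], [[0, 0, 0], [0, 0, 0], 0], [[0, 0, 0], [0, 0, 0], 0], [[0, 0, 0], [0, 0, 0], 0]])

```text
time_s: 5.65
eef_pos: [449.6, -106.0, 180.6]
ee_rot: [-0.001, -0.1, 0.995, 0.0]
force: [0.0, -0.2, -2.0]
grip_width: 0.145
grip_force: 80.2
```

```bash
python3 - <<'E'
from h import *
import json
s=telemetry.sense();im=optics.capture('wrist');cv2.imwrite('pics/w3.png',im)
json.dump({k:list(s[k]) for k in('eef_pos','ee_rot','joints')},open('w3.json','w'));print(s['eef_pos'],s['ee_rot'],s['joints'],s['time_s'],s['force'])
E
```

```text
[ 449.56323821 -105.95608507  180.64272257] [-6.19391885e-04 -1.00308409e-01  9.94956163e-01  2.69236136e-04] [-4.85863570e-01  2.24703868e-01  1.75325438e+00 -2.57852481e-04
  1.16496423e+00 -2.25751277e+00] 5.65 [ 0.0076727  -0.20967057 -2.0290399 ]
```

View pics/w3.png

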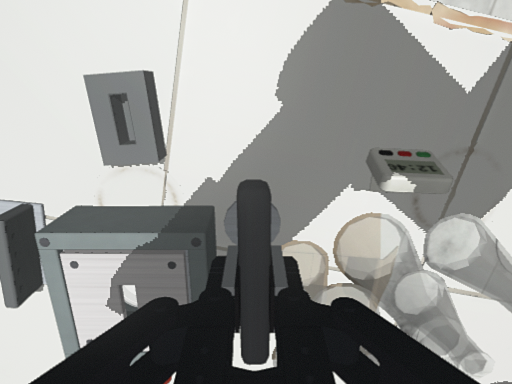

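The slot's near part shows at about (122..138, 284..310), with the far end hidden by the finger. The cover's near edge runs from (62,251) to (187,249).

```bash
python3 - <<'E'
from meas import *
s=json.load(open('w3.json'));c=cam('wrist',s);T=np.array(s['eef_pos']);M=rot(s['ee_rot'])
g=cv2.cvtColor(cv2.imread('pics/w3.png'),6)
for r in (282,284,286,290,298,304,308,312,316): print(r,g[r,112:148])
print(g[278:330,128]); print(g[200:300,100][40:60])
E
```

```text
282 [111 115 117 117 117 117 117 116 116 115 117 115 116 114 116 115 115 116
 114 115 114 114 115 116 115 115 115 115 117 116 116 115 114 113 114 115]
284 [112 118 116 117 117 115 115 114 111 110 113 120 121 120 118 118 120 118
 119 119 120 120 121 109 111 115 115 113 114 115 114 113 115 114 113 114]
286 [110 112 113 114 113 108 101  81  77  92 166 225 222 238 239 239 238 239
 239 239 240 242 237 117 105 111 112 113 113 113 112 113 112 113 112 113]
290 [117 116 117 117 118 116 106  94  83  79 116 222 225 220 219 219 225 234
 235 234 234 236 234 173 111 111 116 115 114 115 115 113 116 115 114 115]
298 [118 117 116 116 118 116 116 108 101  83  78 102 191 225 227 230 226 221
 219 220 219 219 222 220 184 110 112 116 114 115 115 114 114 114 114 114]
304 [114 115 116 114 113 114 115 114 105  92  82  82  80  77  77  81  96 145
 167 174 189 209 218 222 216 161 112 111 113 114 115 115 106  72  36  27]
308 [115 116 116 118 116 117 117 118 115 108  89  83  83  85  79  80  79  81
  80  79  80  79  77  76  77  86 100  71  37  30  28  31  32  33  32  31]
312 [223 225 222 144 137 138 112 110 111 110 101  85  98 101  82  62  63  64
  65  67  60  45  34  32  30  29  32  32  33  33  30  31  32  31  32  29]
316 [224 224 224 225 224 224 225 228 226 229 214 154 102 103  98  48  35  34
  32  33  32  33  35  33  31  33  33  32  30  29  30  29  31  31  30  29]
[115 116 116 116 115 109 120 217 238 235 235 234 225 220 219 219 220 220
 219 219 226 227 221 217 189 165  96  74  78  80  79  80  81  66  63  63
  65  58  35  30  33  31  32  31  33  32  30  31  29  29  30  29]
[147 149 148 146 145 145 145 148 148 118 122 125 121 126 213 216 220 219
 211 210]
```

```bash
python3 - <<'E'
from meas import *
s=json.load(open('w3.json'));c=cam('wrist',s);T=np.array(s['eef_pos']);M=rot(s['ee_rot'])
L=px2plane(c,[(118.3,286),(120.9,304)],70)[:,:2];Rr=px2plane(c,[(134.6,286),(137.2,304)],70)[:,:2]
mid=(L+Rr)/2;d=mid[1]-mid[0];d/=np.linalg.norm(d);n=np.array([-d[1],d[0]])
print('width',(L-Rr)@n,'yaw',np.degrees(np.arctan2(d[1],d[0])))
ne=px2plane(c,[(126.4,283.7)],70)[0,:2]; a=np.radians(11.5);d=np.array([np.cos(a),np.sin(a)])
ce=ne+22*d;print('near end',ne,'centre',ce)
e=px2plane(c,[(253.5,181),(254.5,361)],T[2]+24.4);kt=((e-T)@M);print(kt)
k=kt.mean(0);K=(T+M@[k[0],k[1],0])[:2];D=np.r_[ce-K,0];print('key',K,'move tool mm',M.T@D)
ed=px2plane(c,[(62,251),(187,249)],70)[:,:2];print('cover near edge',ed,np.degrees(np.arctan2(*(ed[1]-ed[0])[::-1])))
E
```

```text
width [-15.10827422 -15.44172819] yaw 11.029061925540365
near end [ 561.62276152 -202.75321545] centre [ 583.18110502 -198.36712089]
[[ 48.01259373   0.34938889 -24.3432077 ]
 [-41.28301755   0.70104881 -24.44821255]]
key [ 446.16132809 -106.11306501] move tool mm [-115.84795083 -117.74734172   -0.2142448 ]
cover near edge [[ 538.8916935  -261.38168777]
 [ 514.76752966 -152.64528478]] 102.50898156284912
```

>>> servo_tool(deltas=[[[-0.116, -0.118, 0], [0, 0, 0], 0], [[-0.116, -0.118, 0], [0, 0, 0], 0], [[-0.116, -0.118, 0], [0, 0, 0], 0], [[-0.116, -0.118, 0], [0, 0, 0], 0], [[-0.116, -0.118, 0], [0, 0, 0], 0], [[0, 0, 0], [0, 0, 0], 0], [[0, 0, 0], [0, 0, 0], 0], [[0, 0, 0], [0, 0, 0], 0]])

```text
time_s: 6.5
eef_pos: [586.5, -197.8, 181.2]
ee_rot: [-0.0, -0.1, 0.995, 0.0]
force: [0.2, -0.5, -2.1]
grip_width: 0.149
grip_force: 80.3
```

```bash
cat > chk.py <<'E'
from h import *
s=telemetry.sense();T=np.array(s['eef_pos']);M=rot(s['ee_rot']);K=T+M@[3.3,.6,0]
D=np.r_[np.array([583.4,-198.6])-K[:2],0]
print('t',s['time_s'],'T',T.round(1),'key',K.round(1),'yaw',np.degrees(np.arctan2(M[1,0],M[0,0])).round(2),'tilt',M[:,2].round(4),'move tool',(M.T@D).round(2),'F',s['force'].round(1),'tq',s['wrist_torque'].round(2),'q6',s['joints'][5])
E
python3 chk.py
```

```text
t 6.5 T [ 586.5 -197.8  181.2] key [ 583.1 -197.9  181.2] yaw -168.48 tilt [-7.e-04  5.e-04 -1.e+00] move tool [-0.12 -0.74 -0.  ] F [ 0.2 -0.5 -2.1] tq [ 0.04 -0.    0.01] q6 -2.286227055026882
```

>>> servo_tool(deltas=[[[0, -0.003, 0.08], [0, 0, 0], 0], [[0, 0, 0.07], [0, 0, 0], 0], [[0, 0, 0.04], [0, 0, 0], 0], [[0, 0, 0.02], [0, 0, 0], 0], [[0, 0, 0.02], [0, 0, 0], 0], [[0, 0, 0.02], [0, 0, 0], 0], [[0, 0, 0.0], [0, 0, 0], 0]])

```text
time_s: 7.2
eef_pos: [587.2, -198.4, 131.0]
ee_rot: [-0.0, -0.101, 0.995, 0.0]
force: [-0.1, 0.1, -1.9]
grip_width: 0.144
grip_force: 80.4
```

```bash
python3 chk.py
```

```text
t 7.2 T [ 587.2 -198.4  131. ] key [ 583.8 -198.4  131. ] yaw -168.45 tilt [-4.e-04  2.e-04 -1.e+00] move tool [ 0.46 -0.06  0.  ] F [-0.1  0.1 -1.9] tq [ 0.02 -0.01  0.01] q6 -2.286888942929392
```

>>> servo_tool(deltas=[[[0, 0, 0.02], [0, 0, 0], 0], [[0, 0, 0.02], [0, 0, 0], 0], [[0, 0, 0.012], [0, 0, 0], 0], [[0, 0, 0.008], [0, 0, 0], 0], [[0, 0, 0], [0, 0, 0], 0], [[0, 0, 0], [0, 0, 0], 0]])

```text
time_s: 7.8
eef_pos: [587.4, -198.4, 119.4]
ee_rot: [0.0, -0.101, 0.995, -0.0]
force: [0.1, -0.5, -1.4]
grip_width: 0.144
grip_force: 80.4
```

```bash
python3 chk.py
```

```text
t 7.8 T [ 587.4 -198.4  119.4] key [ 584.  -198.5  119.4] yaw -168.45 tilt [ 1.e-04 -0.e+00 -1.e+00] move tool [ 0.61  0.01 -0.  ] F [ 0.1 -0.5 -1.4] tq [-0.01 -0.05 -0.08] q6 -2.286906388587982
```

>>> servo_tool(deltas=[[[0, 0, 0.003], [0, 0, 0], 0], [[0, 0, 0.002], [0, 0, 0], 0], [[0, 0, 0], [0, 0, 0], 0]])

```text
time_s: 8.1
eef_pos: [587.3, -198.4, 118.3]
ee_rot: [-0.0, -0.101, 0.995, -0.0]
force: [0.4, 0.8, -1.3]
grip_width: 0.148
grip_force: 80.4
```

>>> servo_tool(deltas=[[[0.0005, -0.002, 0], [0, 0, 0.0833], 0], [[0.0005, -0.002, 0], [0, 0, 0.0833], 0], [[0.0005, -0.002, 0], [0, 0, 0.0833], 0], [[0, 0, 0], [0, 0, 0], 0]])

```text
time_s: 8.5
eef_pos: [587.1, -199.7, 118.3]
ee_rot: [0.0, 0.096, 0.995, -0.0]
force: [0.2, 0.4, -1.4]
grip_width: 0.148
grip_force: 80.3
```

```bash
python3 chk.py
```

```text
t 8.5 T [ 587.1 -199.7  118.3] key [ 584.  -198.5  118.3] yaw 168.99 tilt [ 0. -0. -1.] move tool [ 0.53 -0.24 -0.  ] F [ 0.2  0.4 -1.4] tq [-0.01  0.02 -0.02] q6 -1.8951402279417755
```

>>> servo_tool(deltas=[[[0.0005, -0.002, 0], [0, 0, 0.0833], 0], [[0.0005, -0.002, 0], [0, 0, 0.0833], 0], [[0.0005, -0.002, 0], [0, 0, 0.0833], 0], [[0.0005, -0.002, 0], [0, 0, 0.0833], 0], [[0.0005, -0.002, 0], [0, 0, 0.0833], 0], [[0.0005, -0.002, 0], [0, 0, 0.0833], 0], [[0.0005, -0.002, 0], [0, 0, 0.0833], 0], [[0.0005, -0.002, 0], [0, 0, 0.0833], 0]])

```text
time_s: 9.3
eef_pos: [584.6, -201.6, 118.3]
ee_rot: [0.0, 0.581, 0.814, -0.0]
force: [0.0, -1.6, -2.6]
grip_width: 0.146
grip_force: 80.5
```

>>> servo_tool(deltas=[[[0.0005, -0.002, 0], [0, 0, 0.0833], 0], [[0, 0, 0], [0, 0, 0], 0], [[0, 0, 0], [0, 0, 0], 0]])

```text
time_s: 9.6
eef_pos: [584.3, -201.6, 118.3]
ee_rot: [0.0, 0.63, 0.777, 0.0]
force: [-0.3, -0.8, -1.7]
grip_width: 0.145
grip_force: 80.4
```

```bash
python3 chk.py
```

```text
t 9.6 T [ 584.3 -201.6  118.3] key [ 584.2 -198.3  118.3] yaw 101.9 tilt [ 1.e-04 -0.e+00 -1.e+00] move tool [-0.15 -0.81 -0.  ] F [-0.3 -0.8 -1.7] tq [0.03 0.02 0.03] q6 -0.7292536178928024
```

>>> servo_tool(deltas=[[[0, 0, -0.01], [0, 0, 0], 0], [[0, 0, -0.02], [0, 0, 0], 0], [[0, 0, -0.03], [0, 0, 0], 0], [[0, 0, -0.05], [0, 0, 0], 0], [[0, 0, -0.07], [0, 0, 0], 0], [[0, 0, -0.07], [0, 0, 0], 0], [[0, 0, -0.07], [0, 0, 0], 0], [[0, 0, -0.03], [0, 0, 0], 0]], squeeze=100)

```text
time_s: 10.4
eef_pos: [584.8, -201.9, 190.8]
ee_rot: [0.002, 0.632, 0.775, 0.0]
force: [0.1, 0.1, -2.8]
grip_width: 0.139
grip_force: 101.6
```

>>> servo_tool(deltas=[[[0, 0, 0], [0, 0, 0], 0], [[0, 0, 0], [0, 0, 0], 0]])

```text
time_s: 10.6
eef_pos: [584.0, -201.5, 188.0]
ee_rot: [-0.0, 0.632, 0.775, -0.0]
force: [-0.7, -0.2, -4.8]
grip_width: 0.142
grip_force: 101.5
```

```bash
python3 chk.py; python3 - <<'E'
from meas import *
s=telemetry.sense();im=optics.capture('wrist');cv2.imwrite('pics/w4.png',im)
json.dump({k:list(s[k]) for k in('eef_pos','ee_rot','joints')},open('w4.json','w'))
t=optics.capture('top');cv2.imwrite('pics/top4.png',t)
cv2.imwrite('pics/v4.png',np.hstack([im,cv2.resize(t[96:304,200:400],(369,384))])[:, :800])
E
```

```text
t 10.6 T [ 584.  -201.5  188. ] key [ 584.  -198.2  188. ] yaw 101.59 tilt [-6.e-04  3.e-04 -1.e+00] move tool [-0.29 -0.64  0.  ] F [-0.7 -0.2 -4.8] tq [ 0.02 -0.   -0.03] q6 -0.7238462412711317
```

View pics/v4.png

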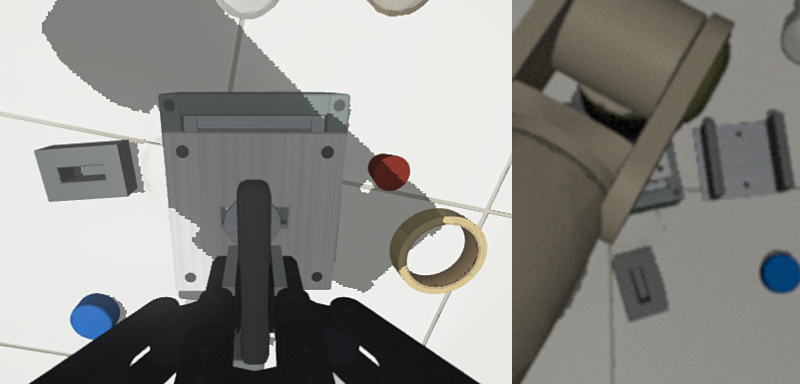

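The cover hangs level on the key, clear of the well; the rest is unobstructed in the top view. I'll pin the rest down from enlarged crops.

```bash
python3 - <<'E'
import cv2,numpy as np
a=cv2.imread('pics/top4.png')[145:215,290:360];b=cv2.imread('pics/w1.png')[195:305,75:190]
cv2.imwrite('pics/v5.png',np.hstack([cv2.resize(a,(350,350),interpolation=2),cv2.resize(b,(402,385),interpolation=2)[:350]]))
E
```

```text
(no output)
```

View pics/v5.png

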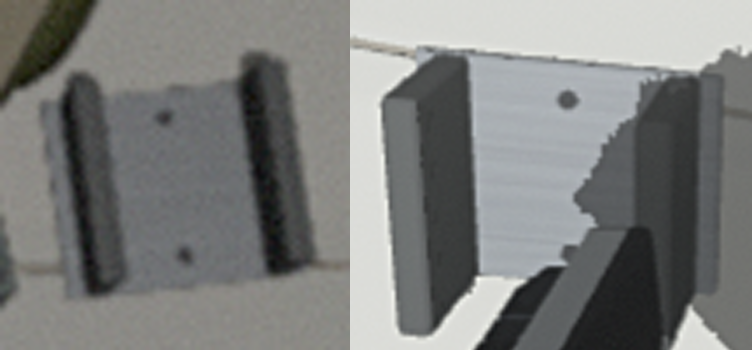

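```bash
python3 - <<'E'
from meas import *
c=cam('top');P=lambda p:np.array(p,float)/5-.4+[290,145]
q=px2plane(c,P([(78,75),(105,78),(97,292),(124,284),(255,58),(288,62),(282,270),(315,262)]),50)[:,:2]
print(q.round(1).tolist(),q.mean(0)); v=q[[0,1,4,5]]-q[[2,3,6,7]];print(np.degrees(np.arctan2(v[:,1],v[:,0])))
s=json.load(open('w1.json'));c=cam('wrist',s)
q=px2plane(c,np.array([(35,95),(70,98),(50,331),(81,333),(290,118),(320,120)])/3.5-.4+[75,195],50)[:,:2];print(q.round(1).tolist())
v=q[[2,3]]-q[[0,1]];print(np.degrees(np.arctan2(v[:,1],v[:,0])));m=q[[0,1,4,5]].mean(0);d=v.mean(0)/np.linalg.norm(v.mean(0));print('centre',m+50*d)
# cover pose from w4 (screw/edge corners), top z = key z +18
s=json.load(open('w4.json'));c=cam('wrist',s);z=188-68.6+20
q=px2plane(c,[(162,133),(350,133),(333,289),(178,291)],z)[:,:2];print('cover',q.round(1).tolist(),q.mean(0))
v=q[[0,3]]-q[[1,2]];print(np.degrees(np.arctan2(v[:,1],v[:,0])))
E
```

```text
[[630.8, -324.3], [629.2, -337.2], [526.4, -329.1], [530.1, -341.9], [638.4, -409.5], [636.3, -425.2], [535.9, -416.3], [539.5, -432.1]] [ 583.34224063 -376.95660238]
[2.61998847 2.73242319 3.84368375 4.08853257]
[[537.5, -427.4], [536.2, -415.3], [635.4, -418.9], [633.9, -407.3], [528.4, -338.5], [527.1, -328.0]]
[4.96830465 4.67031758]
centre [ 582.14024332 -373.09883915]
cover [[520.2, -155.4], [629.1, -133.2], [649.5, -239.7], [543.2, -263.1]] [ 585.51228656 -197.84853961]
[-168.45046325 -167.5634995 ]
```

>>> servo_tool(deltas=[[[0, 0, 0], [0, 0, 0.026], 0], [[0, 0, 0], [0, 0, 0.026], 0], [[0, 0, 0], [0, 0, 0.026], 0]])

```text
time_s: 11.0
eef_pos: [584.0, -201.6, 187.6]
ee_rot: [-0.001, 0.679, 0.734, -0.0]
force: [0.0, -0.2, -5.2]
grip_width: 0.144
grip_force: 101.7
```

>>> servo_tool(deltas=[[[-0.05, -0.01, 0], [0, 0, 0], 0], [[-0.1, -0.01, 0], [0, 0, 0], 0], [[-0.14, -0.01, 0], [0, 0, 0], 0], [[-0.15, -0.01, 0], [0, 0, 0], 0], [[-0.15, -0.01, 0], [0, 0, 0], 0], [[-0.14, -0.01, 0], [0, 0, 0], 0], [[-0.1, -0.01, 0], [0, 0, 0], 0], [[-0.05, -0.01, 0], [0, 0, 0], 0]])

```text
time_s: 11.8
eef_pos: [581.1, -381.7, 187.4]
ee_rot: [-0.0, 0.679, 0.734, -0.0]
force: [1.3, 0.5, -4.9]
grip_width: 0.132
grip_force: 106.9
```

>>> servo_tool(deltas=[[[0, 0, 0.05], [0, 0, 0], 0], [[0, 0, 0.07], [0, 0, 0], 0], [[0, 0, 0.07], [0, 0, 0], 0], [[0, 0, 0.07], [0, 0, 0], 0], [[0, 0, 0.05], [0, 0, 0], 0], [[0, 0, 0], [0, 0, 0], 0], [[0, 0, 0], [0, 0, 0], 0], [[0, 0, 0], [0, 0, 0], 0]])

```text
time_s: 12.6
eef_pos: [582.6, -378.6, 127.2]
ee_rot: [0.001, 0.678, 0.735, -0.0]
force: [0.6, -0.3, -4.0]
grip_width: 0.129
grip_force: 106.9
```

```bash
python3 chk.py; python3 - <<'E'
from meas import *
s=telemetry.sense();im=optics.capture('wrist');cv2.imwrite('pics/w6.png',im)
t=optics.capture('top');cv2.imwrite('pics/top6.png',t);u=optics.capture('scene');cv2.imwrite('pics/s6.png',u)
cv2.imwrite('pics/v6.png',np.hstack([im,cv2.resize(u[150:300,230:380],(384,384))])[:, :800])
E
```

```text
t 12.6 T [ 582.6 -378.6  127.2] key [ 582.9 -375.2  127.2] yaw 94.57 tilt [ 0.0011 -0.0011 -1.    ] move tool [176.02  14.57  -0.19] F [ 0.6 -0.3 -4. ] tq [0.03 0.29 0.16] q6 -0.8242249379865724
```

View pics/v6.png

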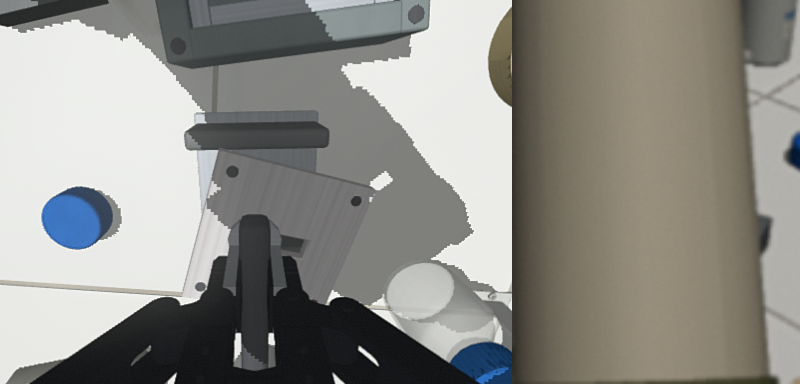

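The cover has swung about 14° relative to the key and slid along its slot. The handle's near end is at (254,215), against (254,181) before, so the key has pitched in the grip. I'll quantify that before going lower.

```bash
python3 - <<'E'
from meas import *
s=telemetry.sense();c=cam('wrist',s);T=np.array(s['eef_pos']);M=rot(s['ee_rot'])
g=cv2.cvtColor(cv2.imread('pics/w6.png'),6);g4=cv2.cvtColor(cv2.imread('pics/w4.png'),6)
print(g[205:240,254]); print(g[325:384:2,254]);print(g4[170:200,254],g4[345:384:2,254])
for ph in range(-20,21,4):
    a=np.radians(ph);C=np.array([3.3,0,-19]) # pivot
    def rp(v): 
        v=np.array(v,float); return np.array([v[0]*np.cos(a)+v[2]*np.sin(a),v[1],-v[0]*np.sin(a)+v[2]*np.cos(a)])
    pts=np.array([C+rp(v) for v in([45,0,-5.4],[-45,0,-5.4],[0,0,50-1],[18,0,44.6],[-18,0,44.6])])
    print(ph,proj(c,T+pts@M.T).round(0).tolist())
q=px2plane(c,[(222,150),(372,187),(188,290)],78)[:,:2];print(q.round(1).tolist());v=q[1]-q[0];print(np.degrees(np.arctan2(v[1],v[0])),np.linalg.norm(v))
E
```

```text
[112 114 114 115 113 116 115 116 117  75  51  48  50  51  51  51  51  52
  48  52  51  53  52  56  56  57  57  57  56  55  56  57  57  55  57]
[48 48 48 47 48 47 49 48 48 48 48 49 47 48 48 55 81 94 91 89 89 89 87 22
 20 18 16 20 21 22]
[117 117 117 115 116 116 116 118 119  87  51  47  48  48  48  50  48  51
  48  53  54  56  55  53  56  55  54  53  53  56] [ 48  49  48  50  50  47  48  48  47  46 126 122 119  29  21  20  18  21
  22  22]
-20 [[251.0, 177.0], [252.0, 386.0], [252.0, 258.0], [252.0, 229.0], [252.0, 290.0]]
-16 [[251.0, 177.0], [252.0, 382.0], [252.0, 253.0], [252.0, 224.0], [252.0, 285.0]]
-12 [[251.0, 178.0], [252.0, 378.0], [252.0, 247.0], [252.0, 219.0], [252.0, 279.0]]
-8 [[251.0, 180.0], [252.0, 374.0], [252.0, 242.0], [252.0, 214.0], [252.0, 273.0]]
-4 [[251.0, 183.0], [252.0, 370.0], [252.0, 236.0], [252.0, 210.0], [252.0, 267.0]]
0 [[251.0, 186.0], [252.0, 365.0], [252.0, 231.0], [252.0, 205.0], [252.0, 261.0]]
4 [[251.0, 189.0], [252.0, 360.0], [252.0, 226.0], [252.0, 201.0], [252.0, 256.0]]
8 [[251.0, 194.0], [252.0, 355.0], [252.0, 221.0], [252.0, 197.0], [252.0, 250.0]]
12 [[251.0, 199.0], [252.0, 350.0], [252.0, 216.0], [252.0, 193.0], [252.0, 245.0]]
16 [[251.0, 204.0], [252.0, 345.0], [252.0, 211.0], [252.0, 189.0], [252.0, 239.0]]
20 [[251.0, 211.0], [252.0, 339.0], [252.0, 206.0], [252.0, 186.0], [252.0, 234.0]]
[[560.5, -332.2], [655.3, -348.2], [541.3, -433.4]]
-9.555919450414981 96.06783480759358
```

```bash
python3 - <<'E'
import cv2,numpy as np
a=cv2.imread('pics/w4.png')[165:384,190:330];b=cv2.imread('pics/w6.png')[165:384,190:330]
cv2.imwrite('pics/v7.png',cv2.resize(np.hstack([a,b]),(767,600),interpolation=2))
g=cv2.cvtColor(cv2.imread('pics/w6.png'),6);g4=cv2.cvtColor(cv2.imread('pics/w4.png'),6)
print('w4 row186',g4[186,228:282]);print('w6 row222',g[222,228:282]);print('w4 r362',g4[362,225:285]);print('w6 r352',g[352,225:285])
E
python3 -c "
from rig import telemetry;s=telemetry.sense();print(s['wrist_torque'],s['force'],s['time_s'])"
```

```text
w4 row186 [116 116 117 119 119 117 114 116 118 104  62  43  46  47  47  46  48  48
  47  49  49  49  49  50  49  48  48  47  49  47  48  48  49  46  47  47
  45  47  44  43  63 100 118 119 118 117 119 120 118 119 118 118 119 118]
w6 row222 [119 121 120 119 117 117 115 111  99  88  87  77  52  49  53  53  53  52
  56  53  53  53  52  51  51  51  52  51  49  50  50  49  49  50  50  48
  48  46  44  44  45  67  89  82  87 105 116 117 116 115 116 114 113 111]
w4 r362 [ 22  20  21  24  19  17  21  42  92 122 123 120 119 121 119 118 120 121
 108  75  48  42  43  46  46  48  48  46  46  44  46  45  46  45  45  42
  43  43  39  59 115 199 243 239 236 236 236 236 238 242 227 120  30  16
  20  22  24  22  19  22]
w6 r352 [ 25  23  21  22  19  21  19  18  42 155 243 235 232 235 220 126  80  70
  85  89  92  92  81  59  59  56  46  47  51  49  48  48  47  45  48  47
  47  48  44  45  44  39  45  75 103 102  98  96  97  79  27  18  18  20
  22  21  21  20  21  21]
[ 0.01613014  0.37713346 -0.1142747 ] [ 1.39770529  0.13735629 -4.47620473] 12.75
```

View pics/v7.png

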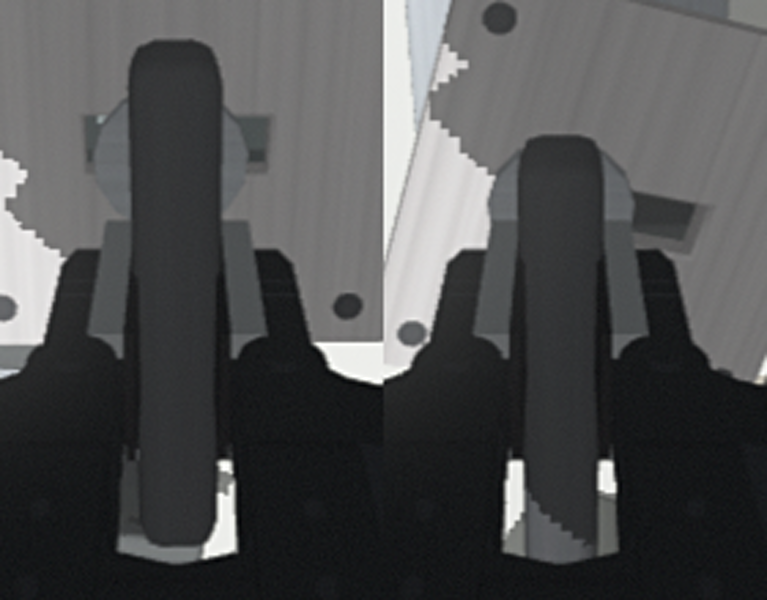

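The far handle end is out of view, so the key mainly slid about 15 mm along the grip and stays nearly upright. The cover slid about 17 mm along its slot and swung about 15°, still hooked at about 75°. I'll shift gently so the cover's centre is over the rest, then measure.

>>> servo_tool(deltas=[[[0.007, -0.006, 0], [0, 0, 0], 0], [[0.014, -0.012, 0], [0, 0, 0], 0], [[0.019, -0.016, 0], [0, 0, 0], 0], [[0.019, -0.016, 0], [0, 0, 0], 0], [[0.019, -0.016, 0], [0, 0, 0], 0], [[0.018, -0.016, 0], [0, 0, 0], 0], [[0.014, -0.012, 0], [0, 0, 0], 0], [[0.006, -0.006, 0], [0, 0, 0], 0]])

```text
time_s: 13.55
eef_pos: [560.3, -356.6, 126.4]
ee_rot: [0.0, 0.678, 0.735, -0.0]
force: [1.3, 0.3, -5.0]
grip_width: 0.132
grip_force: 106.9
```

>>> servo_tool(deltas=[[[0, 0, 0], [0, 0, 0], 0], [[0, 0, 0], [0, 0, 0], 0], [[0, 0, 0], [0, 0, 0], 0], [[0, 0, 0], [0, 0, 0], 0]])

```text
time_s: 13.95
eef_pos: [560.5, -356.9, 126.2]
ee_rot: [-0.0, 0.678, 0.735, -0.0]
force: [-1.1, -0.1, -5.1]
grip_width: 0.131
grip_force: 106.9
```

```bash
python3 chk.py; python3 - <<'E'
from meas import *
s=telemetry.sense();im=optics.capture('wrist');cv2.imwrite('pics/w8.png',im)
json.dump({k:list(s[k]) for k in('eef_pos','ee_rot','joints')},open('w8.json','w'))
E
```

```text
t 13.95 T [ 560.5 -356.9  126.2] key [ 560.9 -353.6  126.2] yaw 94.56 tilt [-0.  0. -1.] move tool [152.69  34.76   0.  ] F [-1.1 -0.1 -5.1] tq [ 0.18 -0.31 -0.11] q6 -0.8224254384460535
```

View pics/w8.png

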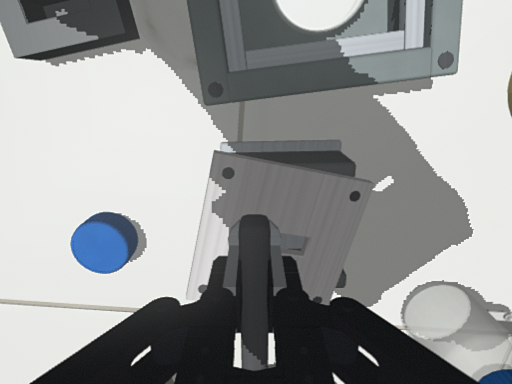

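```bash
python3 - <<'E'
from meas import *
s=json.load(open('w8.json'));c=cam('wrist',s)
for z in(66,72,78):
    q=px2plane(c,[(215,151),(372,183),(188,298),(228,173),(354,196),(203,289)],z)[:,:2]
    v=q[1]-q[0];w=q[2]-q[0];print(z,q.round(0).tolist(),np.linalg.norm(v),np.linalg.norm(w),'holes',np.linalg.norm(q[4]-q[3]),np.linalg.norm(q[5]-q[3]),np.degrees(np.arctan2(v[1],v[0])),np.degrees(np.arctan2(w[1],w[0])),'ctr',(q[1]+q[2])/2,(q[4]+q[5])/2)
print('rail far corner',px2plane(c,[(355,175),(355,163),(345,283)],50).round(0).tolist())
s4=json.load(open('w4.json'));c4=cam('wrist',s4);q=px2plane(c4,[(182,152),(327,152),(317,277),(190,277)],139)[:,:2];print('w4 holes',np.linalg.norm(q-np.roll(q,1,0),axis=1))
E
```

```text
66 [[533.0, -314.0], [637.0, -327.0], [517.0, -427.0], [542.0, -328.0], [627.0, -337.0], [528.0, -418.0]] 105.00140350397272 114.34903762434024 holes 85.41045470853021 91.57689202777068 -7.195532799028896 -97.99621956618005 ctr [ 577.34825197 -377.07937758] [ 577.75394783 -377.60141798]
72 [[534.0, -313.0], [635.0, -325.0], [518.0, -423.0], [543.0, -326.0], [625.0, -335.0], [529.0, -414.0]] 101.90458928036618 110.97653293055872 holes 82.89143779866504 88.87600792221141 -7.195532799028898 -97.99621956618 ctr [ 576.68918802 -373.97472808] [ 577.08291866 -374.4813719 ]
78 [[534.0, -311.0], [633.0, -324.0], [520.0, -418.0], [543.0, -324.0], [623.0, -333.0], [530.0, -410.0]] 98.80777505675943 107.60402823677728 holes 80.37242088879975 86.17512381665222 -7.195532799028947 -97.99621956618007 ctr [ 576.03012407 -370.87007858] [ 576.41188949 -371.36132583]
rail far corner [[631.0, -327.0, 50.0], [629.0, -318.0, 50.0], [639.0, -415.0, 50.0]]
w4 holes [87.53307191 87.55806063 87.50339795 87.98630651]
```

>>> servo_tool(deltas=[[[0, 0, 0.015], [0, 0, 0], 0], [[0, 0, 0.015], [0, 0, 0], 0], [[0, 0, 0.015], [0, 0, 0], 0], [[0, 0, 0.015], [0, 0, 0], 0], [[0, 0, 0], [0, 0, 0], 0], [[0, 0, 0], [0, 0, 0], 0]])

```text
time_s: 14.6
eef_pos: [560.6, -356.9, 114.4]
ee_rot: [0.0, 0.678, 0.735, 0.0]
force: [1.0, 0.0, -3.4]
grip_width: 0.133
grip_force: 107.0
```

>>> servo_tool(deltas=[[[0, 0, 0.01], [0, 0, 0], 0], [[0, 0, 0.01], [0, 0, 0], 0], [[0, 0, 0], [0, 0, 0], 0], [[0, 0, 0], [0, 0, 0], 0]])

```text
time_s: 15.0
eef_pos: [560.9, -357.0, 111.2]
ee_rot: [0.001, 0.678, 0.735, 0.0]
force: [-0.0, 0.7, 4.8]
grip_width: 0.132
grip_force: 109.8
```

```bash
python3 chk.py
```

```text
t 15.0 T [ 560.9 -357.   111.2] key [ 561.3 -353.7  111.2] yaw 94.57 tilt [ 0.0015 -0.0011 -1.    ] move tool [ 1.5281e+02  3.4410e+01 -1.4000e-01] F [-0.   0.7  4.8] tq [ 0.2  -0.36  0.04] q6 -0.8224839782129533
```

>>> servo_tool(deltas=[[[0, 0, -0.004], [0, 0, 0], 0], [[0, 0, 0], [0, 0, 0], 0], [[0, 0, 0], [0, 0, 0], 0]])

```text
time_s: 15.3
eef_pos: [560.5, -356.9, 111.2]
ee_rot: [0.0, 0.678, 0.735, -0.0]
force: [0.6, 0.3, 2.3]
grip_width: 0.138
grip_force: 109.5
```

```bash
python3 chk.py; cat > holes.py <<'E'
from meas import *
s=telemetry.sense();im=optics.capture('wrist');cv2.imwrite('pics/w9.png',im);c=cam('wrist',s)
g=cv2.cvtColor(im,6);m=((g<85)*255).astype(np.uint8)
n,l,st,ce=cv2.connectedComponentsWithStats(m)
for i in range(1,n):
    if 30<st[i][4]<300 and st[i][2]<20 and st[i][3]<20:
        print(ce[i].round(1),st[i][2:5],px2plane(c,[ce[i]],58)[0,:2].round(1))
E
python3 holes.py
```

```text
t 15.3 T [ 560.5 -356.9  111.2] key [ 560.9 -353.6  111.2] yaw 94.56 tilt [ 2.e-04 -2.e-04 -1.e+00] move tool [ 1.5269e+02  3.4780e+01 -3.0000e-02] F [0.6 0.3 2.3] tq [ 0.    0.06 -0.12] q6 -0.8224834641590556
[226.6 171. ] [ 12  11 108] [ 541.7 -324.6]
[359.8 200.8] [ 12  11 103] [ 629.1 -337.7]
```

>>> servo_tool(deltas=[[[0, 0, 0], [0, 0, 0], 0.6], [[0, 0, 0], [0, 0, 0], 0.6], [[0, 0, 0], [0, 0, 0], 0.6], [[0, 0, 0], [0, 0, 0], 0.6], [[0, 0, 0], [0, 0, 0], 0.6], [[0, 0, 0], [0, 0, 0], 0.6]])

```text
time_s: 15.95
eef_pos: [560.5, -356.8, 111.1]
ee_rot: [-0.0, 0.678, 0.735, -0.0]
force: [-0.7, -0.3, 0.1]
grip_width: 0.599
grip_force: 0.0
```

>>> servo_tool(deltas=[[[0, 0, -0.05], [0, 0, 0], 0.6], [[0, 0, -0.1], [0, 0, 0], 0.6], [[0, 0, -0.15], [0, 0, 0], 0.6], [[0, 0, -0.2], [0, 0, 0], 0.6], [[0, 0, -0.2], [0, 0, 0], 0.6], [[0, 0, 0], [0, 0, 0], 0.6], [[0, 0, 0], [0, 0, 0], 0.6]])

```text
time_s: 16.65
eef_pos: [560.6, -356.9, 252.2]
ee_rot: [0.001, 0.678, 0.735, 0.0]
force: [-0.5, 0.3, -1.2]
grip_width: 0.599
grip_force: 0.0
```

```bash
python3 chk.py; sed -i 's/st\[i\]\[4\]<300/st[i][4]<4000/;s/<20 and/<150 and/;s/\[3\]<20/[3]<150/' holes.py; python3 holes.py
```

```text
t 16.65 T [ 560.6 -356.9  252.2] key [ 560.9 -353.5  252.2] yaw 94.57 tilt [ 0.0014 -0.0013 -1.    ] move tool [152.67  34.75  -0.17] F [-0.5  0.3 -1.2] tq [-0.06  0.02 -0.03] q6 -0.822544252550132
[265.2  35.8] [  90   67 2013] [ 562.2 -227.8]
[343.1  24.4] [  4  51 116] [ 634.2 -212.2]
[358.6  30.8] [  3  61 126] [ 649.7 -216.4]
[415.5   5. ] [ 39  13 387] [ 698.3 -190.9]
[499.   76.2] [ 44  73 844] [ 795.7 -244.9]
[437.1 103.9] [ 28  37 270] [ 741.3 -275.8]
[298.8 134.5] [ 58  16 457] [ 605.5 -317.5]
[318.5 154.9] [ 8  7 46] [ 629.  -337.3]
[254.8 191.8] [  18   95 1085] [ 564.8 -383.8]
[159.  186.5] [ 36  38 307] [ 459.4 -386. ]
[282.4 189.2] [20 12 47] [ 594.9 -378.5]
[312.6 216.6] [ 8 16 76] [ 632.6 -408.3]
[ 31.  281.7] [ 18  23 193] [ 300.3 -521.3]
```

```bash
python3 - <<'E'
from meas import *
s=telemetry.sense();c=cam('wrist',s);im=cv2.imread('pics/w9.png')
g=cv2.cvtColor(im,6);print(g[165:250:6,235:275:3])
rectof(c,im,(240,270,130,250),0,84,130,'handle')
h=px2plane(c,[(226,130),(236,135),(216.5,134)],58)
m=((g<95)*255).astype(np.uint8);n,l,st,ce=cv2.connectedComponentsWithStats(m)
for i in range(1,n):
    if 15<st[i][4]<120 and 180<ce[i][0]<330 and 100<ce[i][1]<260: print(ce[i].round(1),st[i][2:],px2plane(c,[ce[i]],58)[0,:2].round(1))
E
```

```text
[[195 199 192 191  80  58  59  56  56  65 127 101 101 100]
 [199 196 196 151  74  57  59  59  56  56 104 103 102 102]
 [198 184 174 173  75  58  57  56  53  61  89  88 102 102]
 [199 173 174 174  62  59  58  56  57  67  92  91  86  87]
 [193 187 171 172  61  58  58  57  56  69  92  93  90  88]
 [194 193 189 167  62  56  58  57  56  56  92 105 101 101]
 [197 194 191 195  75  92  60  58  54 135 106 102 103 103]
 [195 197 193 190  77  89  90  56  55 154 101 104 103 104]
 [194 193 192 196  78  91  92  57  52 179 100 104 103 103]
 [196 195 189 199  82  91  92  56  53 206 100 105 107 103]
 [201 190 193 199  80  93  83  59  54 207 104 103 102 102]
 [155 178 210 215  81  92  91  86  67 217 207 201 197 195]
 [136 204 211 214  80  91  89  88  68 216 212 211 214 212]
 [162 211 209 213  79  91  89  88  65 215 212 212 213 213]
 [160 214 212 213 124  78  78  75 139 213 213 213 213 214]]
handle ctr [ 561.8 -363.4] size [14.  73.5] ang 2.5 px (246, 155, 18, 81)
[237.1 136.3] [ 5  6 24] [ 541.  -323.7]
[318.3 154.8] [ 9  8 56] [ 627.8 -336.3]
[312.4 216.3] [ 9 16 92] [ 631.3 -406.7]
[221.  212.8] [ 5  5 19] [ 528.2 -410.6]
[296.2 228.5] [ 6  5 21] [ 614.9 -423.2]
```

```bash
python3 - <<'E'
from meas import *
s=telemetry.sense();c=cam('wrist',s)
e=px2plane(c,[(255,154.5),(255,250)],129.7)[:,:2];print('handle',e.round(1),e.mean(0),'collar',px2plane(c,[(253.5,186)],63)[0,:2],s['dq'].round(3))
print(ctrl.finish_job())
E
```

```text
handle [[ 559.7 -326.5]
 [ 566.8 -415.5]] [ 563.23682072 -370.96718442] collar [ 562.03327575 -374.70227934] [-0.     0.02   0.02   0.001 -0.002 -0.001]
the job is handed in; nothing more can be done
None
```

The job is handed in: the cover lies flat on both rails of the rest, about 5 mm off its centre by my measurement, and the key stands upright in it, turned about 80° across the slot. On the way to the rest the key slid in the grip and the cover swung about 15° and tipped slightly, but it stayed hooked. The script returned no verdict, so whether it passed is not confirmed.

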